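# Mount the tape dispenser on its tapered bench way

### The arm

A 6-joint arm with a two-finger parallel gripper is mounted at the origin on the work surface. World frame = base frame: x ahead of the robot, y to its left, z up, the work surface at z = 0. Lengths are in m, angles in degrees, forces in N, time in s.
With the tool pointing down it reaches from about 0.425 to 1.125 m from the base axis. Payload 14.9 kg.
Tool frame: the origin (TCP) lies at the very end of the fingers, on their centre line; the grasp point (between the pads) lies 19 mm behind it; z points along the fingers, y is the line along which they close (so a half turn about z gives the same grasp; the last joint's range is limited). The gripper opens to 91 mm and grips with 3 to 60 N. Pads are 32 mm wide; open, the fingers measure 118 mm over their backs; the gripper's body (76 mm by 178 mm) begins 60 mm behind the grasp point.
Start: joints at [-75.59, 21.709, 99.362, -0, 58.929, -1.908], TCP at [0.197, -0.672, 0.214] pointing down, gripper open.
Joint ranges: [-158.91, 158.91], [-42.39, 125.64], [0.06, 152.35], [-60.88, 240.88], [17.5, 164.5], [-176.32, 176.32]. Speed limits (degrees/s): [108.29, 108.29, 136.94, 180, 180, 180].

### API

Orientations are given as a 3x3 rotation matrix whose columns are the frame's x, y, z axes.
In Python, from workcell import manip gives the robot as it stands.
- The arm moves only by the tool play_rows, never from a script. Its arguments are lists of equal length, an entry for each row: "translation": the shift along the tool's x, y, z normalised to -1 to 1, where 1 is 50 cm, a list of three; "rotation": the turn, a rotation vector about the tool's x, y, z normalised to -1 to 1, where 1 is 0.08 rad, a list of three; "jaw": the gripper command: -1 is fully open, 1 is shut, values between are in proportion. In form: {"translation": [[dx, dy, dz], ...], "rotation": [[rx, ry, rz], ...], "jaw": [jaw, ...]}. A call has 1 to 12 rows; each row shifts and turns the commanded pose from where the row before left it, along the tool's axes as they then stand; what a row does not reach is not made up. A row lasts 1/12 s, in which the tool goes at most 41.7 mm and 7.16 degrees, less where a joint would pass 70% of its speed; a pose out of reach is approached as far as the arm can. A call with a number of a shift or a turn outside -1 to 1 is refused whole. A call with a gripper value outside its range is refused whole. The fingers move at their own pace and stop on an object; "newtons" is the grip in N (left out, the last holds). Time passes only in rows, so rows that do not move let the fingers close. It gives the time, the measured TCP pose, the force, the opening and the grip force at its end, in the units of the state.
- manip.state(): the state, without advancing time (a new reading comes with each control period).
- manip.grab_frame(name): name is "scene" or "top"; returns the picture (420x560x3 uint8, red, green, blue); there is no depth.
- manip.calibration(name): a dict with "mtx" (3x3 intrinsics, pixels), "dist_coeffs" ([k1, k2, p1, p2, k3] as OpenCV has them; the pictures are not rectified), "R" (3x3) and "t" (3): a world point X has camera coordinates R X + t. Camera axes: x right, y down, z forward; pixel columns grow to the right and rows downward; lengths in m; the calibration is good to about 2 mm. A picture is of the moment at which its call begins. calibration takes no time and is no camera call.
- manip.sign_off(): hands the job in; it is judged then, once.
The state is a dict: "clock": time; "joints": joint angles; "joint_vel": joint speeds; "tau": joint torques, N m; "eef_pos": TCP position; "orientation": TCP orientation; "ft_force": force on the tool from outside, world axes, zero at the start; "moment": the same for the moment, N m; "finger_gap": opening from 0.0 (shut) to 1.0 (fully open); "grasp_force": force on a finger pad.
Only numpy, scipy, OpenCV 4.12 (cv2) and the standard library are available. Lean on these libraries where they do the work, as an engineer would, in place of code of your own. Each camera call takes 0.05 s, during which the arm holds its last target. There are 200 camera calls.

### The job

Take the tape dispenser standing on the packing bench and fix it to its mount: enter its dovetailed foot, narrow end first, into the wide mouth of the tapered way, slide it along and push it home until it wedges tight, then let go of it. Leave the other things on the bench where they are.

Things in the scene. Friction and masses are not known exactly. Their poses are not given: they have to be found in the camera images.
- dispenser_mid (a point): Loose dark grey tape dispenser, about 0.45 kg, 130 long x 44 wide x 95 high, standing on its foot. Point: its middle, 50 above the foot's underside. x to the nose (steel cutter blade), z up. Grasp across y (44 wide) on the flat cheeks: x -32 to +32, up to 26 above this point; the roll between them reaches 45 above. Body sides below are flush with the cheeks, down to 34 below.
- dispenser_foot (a point): Middle of the underside of the dispenser's aluminium dovetail foot, axes as dispenser_mid. Foot 90 long (x -45 to +45), 12 high; its bottom is 50 wide at the back end and 34 at the nose end (5 deg taper each side); flanks lean inwards 30 deg going up. The body over it starts 16 up.
- dispenser_back (a point): Middle of the dispenser's flat vertical back, 60 behind the foot's middle, 27 above the foot's underside, axes as dispenser_mid. The back face is 44 wide and 22 high; one can push on it. The nose is 130 ahead of it.
- mount: Steel plate 220 x 104 x 8 fixed flat on the bench, two converging undercut aluminium rails on it. Origin: bench height, on the centre line, under the middle of the rails; x from the wide mouth to the narrow end, z up. Plate x -150 to +70, its top (the way's floor) at z 8. Rails x -45 to +45, outer sides y +-50, tops 13 to 15 above the floor; x -150 to -45 is a bare landing to set the foot on.
- way_mouth (a point): Wide mouth of the way: middle of the gap between the rails' near ends, at the floor, axes as the mount. The gap is 50 at the floor and 36 at the rails' top. Rails and foot have the same taper and undercut: the foot has 9 mm of play each side per 100 mm short of home, and nearer than about 65 mm to home it cannot be lifted out or put in from above.
- way_home (a point): Where the foot's underside middle lies when wedged: on the floor, midway along the rails, axes as the mount. There is no end stop. Home, the foot's ends are flush with the rails' ends and the nose is level with the plate's front edge. A push of 10 to 20 N wedges it (up to a few mm further if pushed hard); friction (about 0.18, smooth metal) then keeps it.
- label_roll: Bystander: white label roll standing on end, 84 across, 55 high; origin at the centre of its underside.
- spare_tape: Bystander: spare roll of tape lying flat, 56 across, 24 high; origin at the centre of its underside.
- carton: Bystander: cardboard carton 130 x 90 x 50; origin at the centre of its underside.
There are look-alikes about, which are no part of the job. Several things have the shape of the mount; the one meant has the colours described above.

How it is judged (in metres and radians):
On the way:
1. the foot is set on the way's floor at the wide mouth, entering the rails nose first (x of dispenser_mid in the frame of mount between -0.092 and -0.015 m and y of dispenser_mid in the frame of mount between -0.012 and 0.012 m and z of dispenser_mid in the frame of mount between 0.053 and 0.062 m), for 0.1 s.
At the end, for the whole second after the job is handed in: The dispenser is wedged in the way: the middle of its foot no more than 3 mm short of (nor 10 mm past) the middle of the rails, within 3 mm of the centre line, down on the floor of the way within 3 mm, upright within 0.05 rad and in line within 0.035 rad (x of dispenser_mid in the frame of mount between -0.003 and 0.01 m and y of dispenser_mid in the frame of mount between -0.003 and 0.003 m and z of dispenser_mid in the frame of mount between 0.055 and 0.061 m and angle between the x axis of dispenser_mid and the x axis of mount, either way round below 0.035 rad and angle between dispenser_mid's own z axis and vertical below 0.05 rad); the robot touches nothing.
It fails at once if the label roll is shifted more than 20 mm (distance of label_roll from where it was at the start of the episode above 0.02 m).
It fails at once if the spare tape is shifted more than 20 mm (distance of spare_tape from where it was at the start of the episode above 0.02 m).
It fails at once if the carton is shifted more than 20 mm (distance of carton from where it was at the start of the episode above 0.02 m).
It fails at once if the dispenser is tipped over (angle between dispenser_mid's own z axis and vertical above 0.8 rad).
It also fails if it takes over 56 s, if anything falls off the work surface, if the arm or the gripper's body presses on something with over 40 N, if the wrist force passes 120 N, or if a joint passes its speed limit or range.

## Working session

There is one attempt and no reset: what is moved stays moved. The work goes in short steps, Python scripts to look and compute and a tool call to move; the robot and the scene stay as the last step left them, time stands still between calls to the robot, and variables do not carry over. Pictures are saved under pics/ and viewed, at most 10 in all, crops included, and the job is handed in when it is done.

Besides the shell and the picture viewer there is one more tool, called after "Call:" as name(argument=value, ...) on one line, values as JSON. play_rows: Moves the arm, as the interface text tells. Its arguments: {"type":"object","properties":{"translation":{"type":"array","items":{"type":"array","items":{"type":"number","minimum":-1,"maximum":1}}},"rotation":{"type":"array","items":{"type":"array","items":{"type":"number","minimum":-1,"maximum":1}}},"jaw":{"type":"array","items":{"type":"number"}},"newtons":{"type":"number"}},"required":["translation","rotation","jaw"]}

```bash
mkdir -p pics
python3 - <<'E'
from workcell import manip
import cv2,numpy as np
for n in("scene","top"):
    f=manip.grab_frame(n); cv2.imwrite(f"pics/{n}0.png",f[:,:,::-1]); np.save(f"pics/{n}0.npy",f)
    c=manip.calibration(n); R=np.array(c["R"]);t=np.array(c["t"]); print(n,c["mtx"],c["dist_coeffs"],-R.T@t,R.round(3).tolist())
print(manip.state())
E
```

```text
scene [[462.4303681    0.         283.0648885 ]
 [  0.         462.4303681  211.98384631]
 [  0.           0.           1.        ]] [-0.06215895  0.          0.          0.          0.        ] [1.00190264 0.387868   1.00275574] [[-0.581, 0.814, 0.011], [0.664, 0.482, -0.572], [-0.471, -0.325, -0.82]]
top [[539.54576367   0.         275.99930898]
 [  0.         539.54576367 204.82727682]
 [  0.           0.           1.        ]] [0.01415394 0.         0.         0.         0.        ] [0.29641611 0.03749936 1.73358247] [[-0.024, -1.0, 0.014], [-0.994, 0.023, -0.111], [0.111, -0.016, -0.994]]
{'clock': 0.1, 'joints': array([-7.55895100e+01,  2.17347793e+01,  9.93920264e+01,  4.79280128e-04,
        5.89301615e+01, -1.90745979e+00]), 'joint_vel': array([-0.00311689, -0.02462365, -0.10704753,  0.0350882 , -0.11277544,
        0.00630583]), 'tau': array([ 1.37308657e-04, -7.65036249e+01, -4.35293663e+01,  6.51704008e-02,
        3.98446515e-02, -2.06197052e-05]), 'eef_pos': array([ 0.19658983, -0.6714533 ,  0.21336482]), 'orientation': array([[ 9.59718535e-01,  2.80963121e-01, -2.40500266e-04],
       [ 2.80963221e-01, -9.59718051e-01,  9.64765540e-04],
       [ 4.02510905e-05, -9.93475100e-04, -9.99999506e-01]]), 'ft_force': array([ 1.14120154,  0.71379136, -0.12404629]), 'moment': array([-0.02142053, -0.0592432 ,  0.02544807]), 'grasp_force': 0.0, 'finger_gap': 0.9963473837790284}
```

View pics/top0.png

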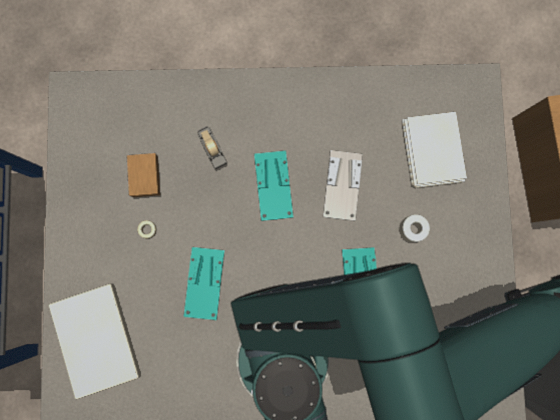

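View pics/scene0.png

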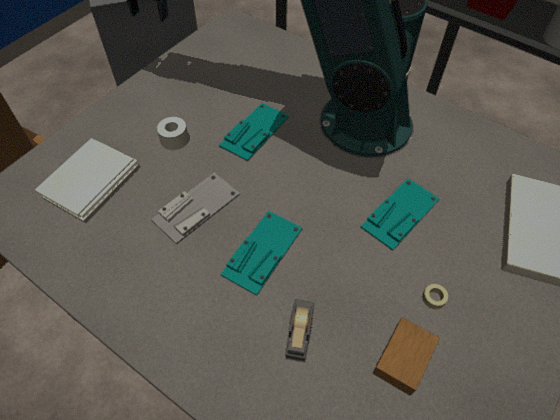

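The top view shows the steel-coloured mount at (343,185), with teal plates of the same shape at (274,185), (205,284) and (359,262). The only dispenser is at (212,148). The candidates are therefore three teal plates (wrong colour) and one steel plate with aluminium rails, which I choose. Next is a close crop of the mount and the dispenser.

Run:
```python
import cv2,numpy as np
t=cv2.imread("pics/top0.png");s=cv2.imread("pics/scene0.png")
def c(i,u,v,w,h,k): return cv2.resize(i[v:v+h,u:u+w],(400,300),interpolation=cv2.INTER_CUBIC)
o=np.vstack([np.hstack([c(t,182,117,67,50,6),c(t,290,145,107,80,4)]),np.hstack([c(s,253,290,100,75,4),c(s,140,165,110,82,4)])])
cv2.imwrite("pics/crop.png",o)
```

```text
(no output)
```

View pics/crop.png

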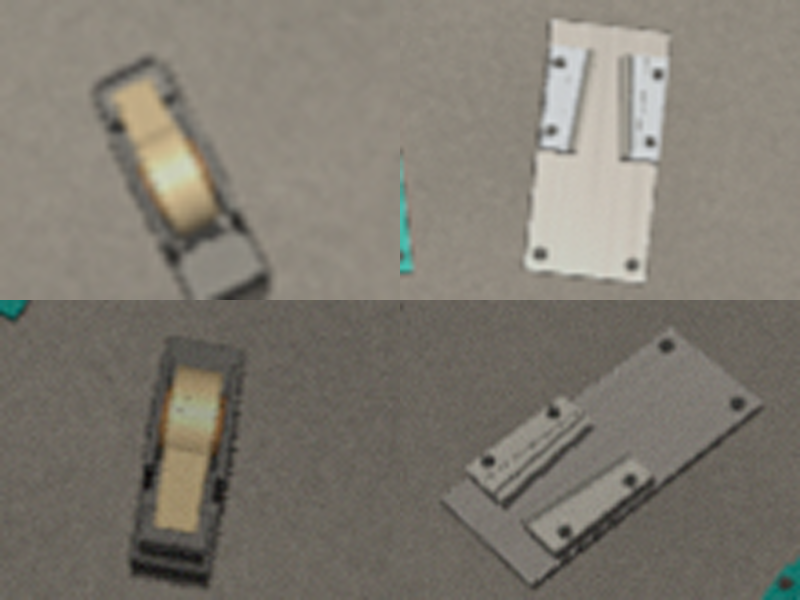

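The crop shows the steel plate with white rails converging upwards in the image (+x), so the mouth is on the robot side. The dispenser's nose (tape end) is at its upper left in the top view.

```bash
cat > h.py <<'E'
from workcell import manip
import cv2,numpy as np
def ray(n,px):
    c=manip.calibration(n);R=np.array(c["R"]);t=np.array(c["t"])
    p=cv2.undistortPoints(np.array(px,float).reshape(-1,1,2),np.array(c["mtx"]),np.array(c["dist_coeffs"])).reshape(-1,2)
    return -R.T@t,np.c_[p,np.ones(len(p))]@R
def cast(n,px,z):
    o,d=ray(n,px);return (o+d*((z-o[2])/d[:,2])[:,None])[:,:2]
def proj(n,X):
    c=manip.calibration(n);return cv2.projectPoints(np.array(X,float),cv2.Rodrigues(np.array(c["R"]))[0],np.array(c["t"]),np.array(c["mtx"]),np.array(c["dist_coeffs"]))[0].reshape(-1,2)
def big(m):
    m=m.astype(np.uint8);k,l,s,_=cv2.connectedComponentsWithStats(m)
    return l==1+np.argmax(s[1:,4])
E
python3 - <<'E'
from h import *
t=np.load("pics/top0.npy").astype(int);s=np.load("pics/scene0.npy").astype(int)
def show(n,m,z):
    c=max(cv2.findContours(m.astype(np.uint8),cv2.RETR_EXTERNAL,cv2.CHAIN_APPROX_NONE)[0],key=cv2.contourArea).reshape(-1,2)
    r=cv2.minAreaRect((cast(n,c,z)*1000).astype(np.float32));print(n,r,cv2.boxPoints(r).round(1).tolist())
def roi(a,u0,v0,u1,v1):
    m=np.zeros(a.shape[:2],bool);m[v0:v1,u0:u1]=1;return m
print(t[205,343],t[200,320],t[138,212])
mt=big((t.min(2)>150)&roi(t,310,140,375,230));show("top",mt,.008)
for n,a,r in(("top",t,(185,115,240,180)),("scene",s,(270,285,330,375))):
    g=a.max(2);sat=a.max(2)-a.min(2);bg=np.median(g[r[1]:r[3],r[0]:r[2]]);
    m=((g<bg-25)|(sat>40))&roi(a,*r);m=cv2.morphologyEx(m.astype(np.uint8),cv2.MORPH_CLOSE,np.ones((7,7)));print(bg,m.sum());show(n,big(m),.04)
# upscaled views
A=cv2.resize(t[112:182,178:248].astype(np.uint8),(560,560),interpolation=cv2.INTER_CUBIC)[:,:,::-1]
B=cv2.resize(s[290:365,255:345].astype(np.uint8),(720,600),interpolation=cv2.INTER_CUBIC)[:,:,::-1]
def tick(I,u0,v0):
    I=np.ascontiguousarray(I)
    for k in range(0,90,10):
        cv2.putText(I,str(u0+k),(k*8,10),0,.35,(0,0,255));cv2.putText(I,str(v0+k),(0,k*8+4),0,.35,(0,0,255));
        cv2.line(I,(k*8,0),(k*8,999),(0,0,255) if 0 else (90,90,200),1);cv2.line(I,(0,k*8),(999,k*8),(90,90,200),1)
    return I
cv2.imwrite("pics/dt.png",tick(A,178,112));cv2.imwrite("pics/ds.png",tick(B,255,290))
E
```

```text
[203 198 187] [141 136 125] [121 115 102]
top ((549.6988525390625, -208.5128173828125), (106.05171966552734, 219.1864776611328), 81.36477661132812) [[433.3999938964844, -244.5], [650.0999755859375, -277.3999938964844], [666.0, -172.5], [449.29998779296875, -139.60000610351562]]
143.0 586
top ((671.6694946289062, 210.48800659179688), (145.3894500732422, 48.3980712890625), 25.426803588867188) [[595.5999755859375, 201.10000610351562], [616.4000244140625, 157.39999389648438], [747.7000122070312, 219.8000030517578], [726.9000244140625, 263.6000061035156]]
105.0 1182
scene ((680.287353515625, 215.89840698242188), (137.512451171875, 47.33055877685547), 27.12593650817871) [[608.2999877929688, 205.60000610351562], [629.9000244140625, 163.5], [752.2999877929688, 226.1999969482422], [730.7000122070312, 268.29998779296875]]
```

View pics/dt.png

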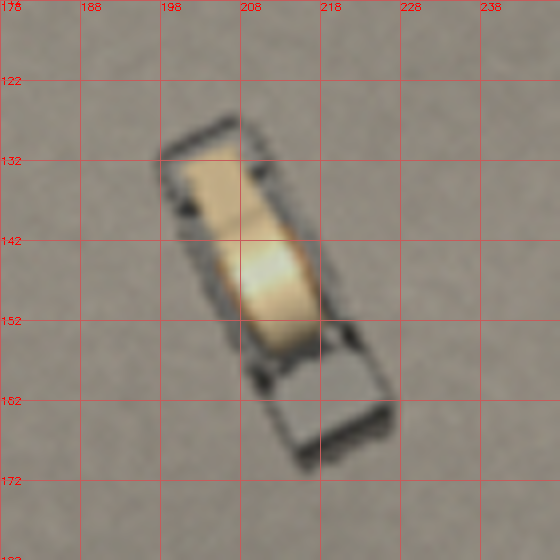

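View pics/ds.png

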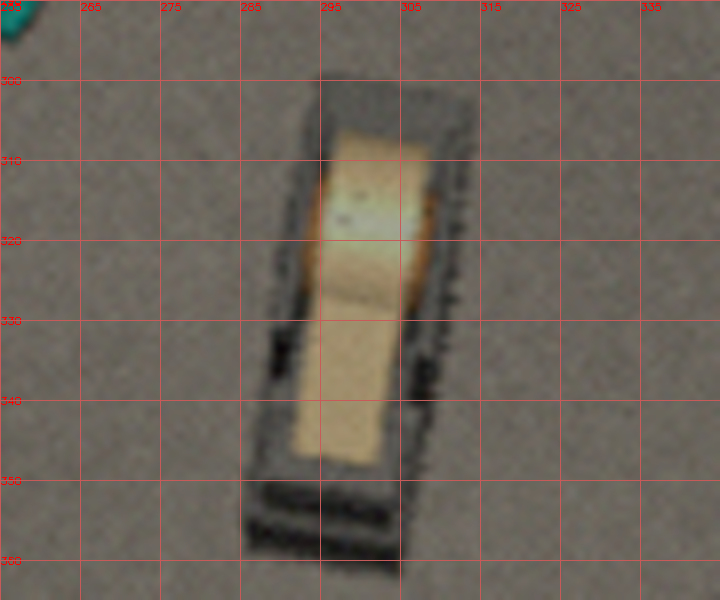

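Both crops show the back block's top edge clearly (z≈0.038). In the top view it runs (214.5,167.5)–(226.5,162.5), and in the scene view (294.5,299.5)–(313.5,302).

Run:
```python
from h import *
a=cast("top",[(214.5,167.5),(226.3,162.3)],.038);b=cast("scene",[(294.7,299.5),(313.5,302.2)],.038)
for q in(a,b):
    d=q[0]-q[1];print(q.round(4).tolist(),np.linalg.norm(d),np.degrees(np.arctan2(-d[0],d[1])),q.mean(0)+.06*np.array([np.cos(np.radians(26.3)),np.sin(np.radians(26.3))]))
# mount check, scene view: corners and rails
s=np.load("pics/scene0.npy").astype(int);t=np.load("pics/top0.npy").astype(int)
y=np.radians(-8.6);R=np.array([[np.cos(y),-np.sin(y)],[np.sin(y),np.cos(y)]])
c=np.array([549.7,-208.5])/1e3; o=c+R@[.04,0]; print("origin",o)
I=s.astype(np.uint8)[:,:,::-1].copy();J=t.astype(np.uint8)[:,:,::-1].copy()
P=[[x,yy] for x,yy in((-.15,-.052),(.07,-.052),(.07,.052),(-.15,.052))]
W=[list(o+R@p)+[.008] for p in P]; Q=[list(o+R@p)+[.023] for p in((-.045,-.05),(.045,-.05),(.045,.05),(-.045,.05),)]
H=[]
for n,im,r in(("scene",I,(140,165,110,82)),("top",J,(300,140,80,90))):
    k=8 if n=="top" else 7
    im=cv2.resize(im[r[1]:r[1]+r[3],r[0]:r[0]+r[2]],None,fx=4,fy=4,interpolation=cv2.INTER_CUBIC)
    for w in(W,Q): cv2.polylines(im,[((proj(n,w)-r[:2]+.5)*4).astype(np.int32)],True,(0,0,255),1)
    H.append(cv2.copyMakeBorder(im,0,360-im.shape[0],0,0,cv2.BORDER_CONSTANT))
cv2.imwrite("pics/m.png",np.hstack(H))
```

```text
[[0.6091, 0.2021], [0.6251, 0.1644]] 0.04096248702706238 22.970290209211996 [0.67089434 0.20979542]
[[0.6282, 0.1668], [0.6089, 0.2048]] 0.04263683305688655 -153.12194807399325 [0.6723107  0.21237066]
origin [ 0.58925026 -0.21448141]
```

View pics/m.png

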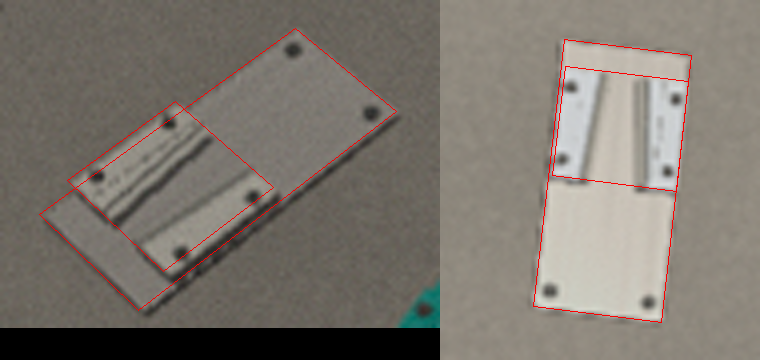

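The overlay (red) fits the plate in both views, so the mount origin is about (0.589,-0.214) with yaw -8.6°. The dispenser middle is about (0.672,0.211) with yaw about 26°.

```bash
cat >> h.py <<'E'
from scipy.spatial.transform import Rotation as Ro
def plan(x,y,z,yaw,rotfirst=False):
    s=manip.state();R=np.array(s["orientation"]);c,n=np.cos(np.radians(yaw)),np.sin(np.radians(yaw))
    T=np.array([[c,n,0],[n,-c,0],[0,0,-1.]])
    d=np.array([x,y,z])-s["eef_pos"];rv=Ro.from_matrix(R.T@T).as_rotvec()
    print("clk",s["clock"],"pos",np.round(s["eef_pos"],4),"yaw",round(np.degrees(np.arctan2(R[1,0],R[0,0])),2),"f",np.round(s["ft_force"],1),"gap",round(s["finger_gap"]*91,1),"dist",np.linalg.norm(d))
    print("trans before rot",((R.T@d)/.5).round(4),"after rot",((T.T@d)/.5).round(4),"rot",(rv/.08).round(3))
E
python3 -c "
from h import *
plan(.672,.211,.214,26.3)"
```

```text
clk 0.1 pos [ 0.1966 -0.6715  0.2134] yaw 16.32 f [ 1.1  0.7 -0.1] gap 90.7 dist 1.0023667325424528
trans before rot [ 1.4084e+00 -1.4267e+00  2.0000e-04] after rot [ 1.6344e+00 -1.1609e+00 -1.3000e-03] rot [-1.200e-02 -2.000e-03 -2.178e+00]
```

Call:
play_rows(translation=[[0.054,-0.0549,0],[0.054,-0.0549,0],[0.054,-0.0549,0],[0.054,-0.0549,0],[0.054,-0.0549,0],[0.054,-0.0549,0],[0.054,-0.0549,0],[0.054,-0.0549,0],[0.054,-0.0549,0],[0.054,-0.0549,0],[0.054,-0.0549,0],[0.054,-0.0549,0]], rotation=[[0,0,0],[0,0,0],[0,0,0],[0,0,0],[0,0,0],[0,0,0],[0,0,0],[0,0,0],[0,0,0],[0,0,0],[0,0,0],[0,0,0]], jaw=[-1,-1,-1,-1,-1,-1,-1,-1,-1,-1,-1,-1])

```text
clock: 1.1
eef_pos: [0.4154, -0.2628, 0.2139]
orientation: [[0.96, 0.281, 0.0], [0.281, -0.96, 0.0], [0.0, -0.0, -1.0]]
ft_force: [0.2, -0.4, -0.6]
finger_gap: 0.997
grasp_force: 0.0
```

Call:
play_rows(translation=[[0.054,-0.0549,0],[0.054,-0.0549,0],[0.054,-0.0549,0],[0.054,-0.0549,0],[0.054,-0.0549,0],[0.054,-0.0549,0],[0.054,-0.0549,0],[0.054,-0.0549,0],[0.054,-0.0549,0],[0.054,-0.0549,0],[0.054,-0.0549,0],[0.054,-0.0549,0]], rotation=[[0,0,0],[0,0,0],[0,0,0],[0,0,0],[0,0,0],[0,0,0],[0,0,0],[0,0,0],[0,0,0],[0,0,0],[0,0,0],[0,0,0]], jaw=[-1,-1,-1,-1,-1,-1,-1,-1,-1,-1,-1,-1])

```text
clock: 2.1
eef_pos: [0.6339, 0.1445, 0.2136]
orientation: [[0.96, 0.281, -0.0], [0.281, -0.96, -0.0], [-0.0, -0.0, -1.0]]
ft_force: [0.4, -1.5, -0.1]
finger_gap: 1.001
grasp_force: 0.0
```

Call:
play_rows(translation=[[0.054,-0.0549,0],[0.054,-0.0549,0],[0,0,0],[0,0,0],[0,0,0],[0,0,0]], rotation=[[0,0,0],[0,0,0],[0,0,-0.7],[0,0,-0.7],[0,0,-0.78],[0,0,0]], jaw=[-1,-1,-1,-1,-1,-1])

```text
clock: 2.6
eef_pos: [0.6696, 0.2106, 0.2134]
orientation: [[0.895, 0.446, -0.001], [0.446, -0.895, -0.0], [-0.001, -0.0, -1.0]]
ft_force: [-0.1, 0.4, -0.8]
finger_gap: 0.997
grasp_force: 0.0
```

```bash
python3 -c "
from h import *
plan(.672,.211,.120,26.3)"
```

```text
clk 2.6 pos [0.6696 0.2106 0.2134] yaw 26.5 f [-0.1  0.4 -0.8] gap 90.7 dist 0.0934249130595637
trans before rot [0.0048 0.0014 0.1868] after rot [0.0046 0.0014 0.1868] rot [-0.002  0.01   0.044]
```

Call:
play_rows(translation=[[0.0047,0.0014,0.05],[0,0,0.06],[0,0,0.06],[0,0,0.06],[0,0,0.05],[0,0,0.04],[0,0,0.03],[0,0,0.009],[0,0,0],[0,0,0]], rotation=[[0,0,0],[0,0,0],[0,0,0],[0,0,0],[0,0,0],[0,0,0],[0,0,0],[0,0,0],[0,0,0],[0,0,0]], jaw=[-1,-1,-1,-1,-1,-1,-1,-1,-1,-1])

```text
clock: 3.43
eef_pos: [0.6728, 0.2109, 0.0353]
orientation: [[0.897, 0.443, 0.001], [0.443, -0.897, 0.0], [0.001, 0.0, -1.0]]
ft_force: [-0.2, 0.6, 0.8]
finger_gap: 1.0
grasp_force: 0.0
```

Call:
play_rows(translation=[[0,0,0],[0,0,0],[0,0,0],[0,0,0],[0,0,0],[0,0,0],[0,0,0],[0,0,0],[0,0,0],[0,0,0],[0,0,0],[0,0,0]], rotation=[[0,0,0],[0,0,0],[0,0,0],[0,0,0],[0,0,0],[0,0,0],[0,0,0],[0,0,0],[0,0,0],[0,0,0],[0,0,0],[0,0,0]], jaw=[0,0,0.4,0.4,0.4,0.4,0.4,0.4,0.4,0.4,0.4,0.4], newtons=25)

```text
clock: 4.43
eef_pos: [0.6723, 0.2108, 0.0345]
orientation: [[0.896, 0.443, -0.0], [0.443, -0.896, -0.0], [-0.0, -0.0, -1.0]]
ft_force: [0.0, -0.1, 1.8]
finger_gap: 0.486
grasp_force: 24.8
```

Run:
```python
from h import *
plan(.672,.211,.214,26.3);print(manip.state()["grasp_force"])
```

```text
clk 4.4333 pos [0.6723 0.2108 0.0345] yaw 26.31 f [ 0.  -0.1  1.8] gap 44.2 dist 0.17954605490626271
trans before rot [-3.000e-04 -6.000e-04 -3.591e-01] after rot [-3.000e-04 -6.000e-04 -3.591e-01] rot [-0.     0.001  0.002]
24.82395552098751
```

Call:
play_rows(translation=[[0,0,-0.02],[0,0,-0.04],[0,0,-0.05],[0,0,-0.05],[0,0,-0.05],[0,0,-0.04],[0,0,0]], rotation=[[0,0,0],[0,0,0],[0,0,0],[0,0,0],[0,0,0],[0,0,0],[0,0,0]], jaw=[0.4,0.4,0.4,0.4,0.4,0.4,0.4])

```text
clock: 5.02
eef_pos: [0.6742, 0.2113, 0.1641]
orientation: [[0.896, 0.443, 0.005], [0.443, -0.896, 0.002], [0.006, 0.001, -1.0]]
ft_force: [1.3, -0.3, -4.7]
finger_gap: 0.483
grasp_force: 24.8
```

Call:
play_rows(translation=[[0,0,0],[0,0,0],[0,0,0],[0,0,0],[0,0,0],[0,0,0],[0,0,0],[0,0,0],[0,0,0],[0,0,0]], rotation=[[0,0,0.4],[0,0,0.8],[0,0,0.8],[0,0,0.8],[0,0,0.8],[0,0,0.8],[0,0,0.8],[0,0,0.8],[0,0,0.8],[0,0,0.815]], jaw=[0.4,0.4,0.4,0.4,0.4,0.4,0.4,0.4,0.4,0.4])

```text
clock: 5.85
eef_pos: [0.6714, 0.2105, 0.1577]
orientation: [[0.988, -0.153, -0.002], [-0.153, -0.988, -0.001], [-0.002, 0.001, -1.0]]
ft_force: [0.3, -0.7, -5.2]
finger_gap: 0.482
grasp_force: 24.8
```

Run:
```python
from h import *
plan(.510,-.2025,.16,-8.6);print(manip.state()["grasp_force"])
```

```text
clk 5.85 pos [0.6714 0.2105 0.1577] yaw -8.78 f [ 0.3 -0.7 -5.2] gap 43.9 dist 0.44343998573194554
trans before rot [-0.1929  0.8656 -0.0034] after rot [-0.1956  0.865  -0.0045] rot [ 0.011  0.024 -0.039]
24.832164086401463
```

12 rows of (-0.0162, 0.0721) are needed.

Call:
play_rows(translation=[[-0.008,0.036,0],[-0.0162,0.0721,0],[-0.0162,0.0721,0],[-0.0162,0.0721,0],[-0.0162,0.0721,0],[-0.0162,0.0721,0],[-0.0162,0.0721,0],[-0.0162,0.0721,0],[-0.0162,0.0721,0],[-0.0162,0.0721,0],[-0.0162,0.0721,0],[-0.0162,0.0721,0]], rotation=[[0,0,0],[0,0,0],[0,0,0],[0,0,0],[0,0,0],[0,0,0],[0,0,0],[0,0,0],[0,0,0],[0,0,0],[0,0,0],[0,0,0]], jaw=[0.4,0.4,0.4,0.4,0.4,0.4,0.4,0.4,0.4,0.4,0.4,0.4])

```text
clock: 6.85
eef_pos: [0.5162, -0.1866, 0.1585]
orientation: [[0.989, -0.149, -0.001], [-0.149, -0.989, 0.0], [-0.001, -0.0, -1.0]]
ft_force: [1.5, 0.2, -6.2]
finger_gap: 0.487
grasp_force: 24.9
```

Call:
play_rows(translation=[[-0.008,0.036,0],[0,0,0],[0,0,0],[0,0,0]], rotation=[[0,0,0],[0,0,0],[0,0,0],[0,0,0]], jaw=[0.4,0.4,0.4,0.4])

```text
clock: 7.18
eef_pos: [0.5111, -0.202, 0.1588]
orientation: [[0.989, -0.149, -0.001], [-0.149, -0.989, 0.001], [-0.001, -0.0, -1.0]]
ft_force: [0.1, 0.5, -4.5]
finger_gap: 0.482
grasp_force: 24.9
```

Run:
```python
from h import *
plan(.510,-.2025,.10,-8.6)
H=[]
for n,r in(("scene",(130,130,140,130)),("top",(290,130,100,110))):
    f=manip.grab_frame(n);np.save(f"pics/{n}1.npy",f)
    im=cv2.resize(f[r[1]:r[1]+r[3],r[0]:r[0]+r[2],::-1],None,fx=3,fy=3,interpolation=cv2.INTER_CUBIC)
    H.append(cv2.copyMakeBorder(im,0,400-im.shape[0],0,0,cv2.BORDER_CONSTANT))
cv2.imwrite("pics/p1.png",np.hstack(H))
```

```text
clk 7.1833 pos [ 0.5111 -0.202   0.1588] yaw -8.59 f [ 0.1  0.5 -4.5] gap 43.9 dist 0.058800589021396094
trans before rot [-0.0019  0.0013  0.1176] after rot [-0.002   0.0012  0.1176] rot [-0.005  0.012  0.003]
```

View pics/p1.png

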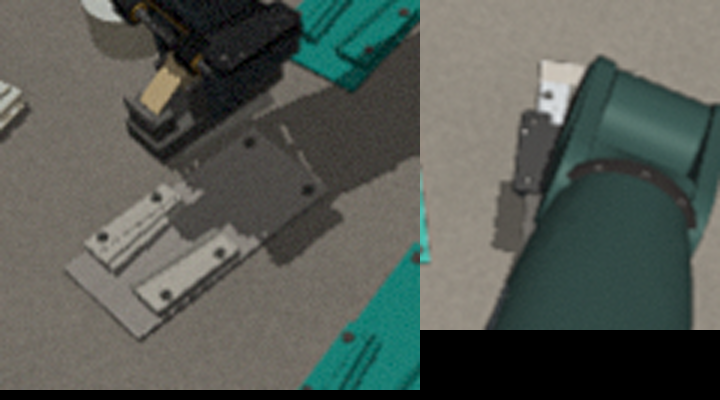

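The scene crop shows the dispenser held upright above the landing, nose towards the rails and in line with the mount, so I descend.

Call:
play_rows(translation=[[-0.002,0.0012,0.04],[0,0,0.05],[0,0,0.05],[0,0,0.04],[0,0,0.02],[0,0,0.01],[0,0,0],[0,0,0]], rotation=[[0,0,0],[0,0,0],[0,0,0],[0,0,0],[0,0,0],[0,0,0],[0,0,0],[0,0,0]], jaw=[0.4,0.4,0.4,0.4,0.4,0.4,0.4,0.4])

```text
clock: 7.95
eef_pos: [0.5112, -0.2028, 0.0552]
orientation: [[0.989, -0.149, 0.001], [-0.149, -0.989, -0.0], [0.001, 0.0, -1.0]]
ft_force: [-0.1, -0.1, -4.5]
finger_gap: 0.485
grasp_force: 24.9
```

Call:
play_rows(translation=[[0,0,0.007],[0,0,0.007],[0,0,0.004],[0,0,0.002],[0,0,0],[0,0,0]], rotation=[[0,0,0],[0,0,0],[0,0,0],[0,0,0],[0,0,0],[0,0,0]], jaw=[0.4,0.4,0.4,0.4,0.4,0.4])

```text
clock: 8.45
eef_pos: [0.5106, -0.2029, 0.0445]
orientation: [[0.989, -0.15, 0.0], [-0.15, -0.989, 0.0], [0.0, -0.0, -1.0]]
ft_force: [0.2, -0.3, -5.8]
finger_gap: 0.484
grasp_force: 24.9
```

Call:
play_rows(translation=[[0,0,0.002],[0,0,0.002],[0,0,0.001],[0,0,0],[0,0,0]], rotation=[[0,0,0],[0,0,0],[0,0,0],[0,0,0],[0,0,0]], jaw=[0.4,0.4,0.4,0.4,0.4])

```text
clock: 8.87
eef_pos: [0.5108, -0.203, 0.0425]
orientation: [[0.989, -0.149, 0.0], [-0.149, -0.989, -0.0], [0.0, 0.0, -1.0]]
ft_force: [-4.3, 1.8, 6.0]
finger_gap: 0.484
grasp_force: 24.9
```

Call:
play_rows(translation=[[0,0,-0.0006],[0.004,0,0],[0.006,0,0],[0.006,0,0],[0.006,0,0],[0.006,0,0],[0.006,0,0],[0.006,0,0],[0,0,0],[0,0,0]], rotation=[[0,0,0],[0,0,0],[0,0,0],[0,0,0],[0,0,0],[0,0,0],[0,0,0],[0,0,0],[0,0,0],[0,0,0]], jaw=[0.4,0.4,0.4,0.4,0.4,0.4,0.4,0.4,0.4,0.4])

```text
clock: 9.7
eef_pos: [0.5313, -0.2061, 0.0425]
orientation: [[0.989, -0.149, 0.002], [-0.149, -0.989, -0.001], [0.002, 0.0, -1.0]]
ft_force: [2.1, -0.3, 1.5]
finger_gap: 0.48
grasp_force: 24.9
```

Call:
play_rows(translation=[[0.006,0,0],[0.006,0,0],[0.006,0,0],[0.006,0,0],[0.006,0,0],[0.006,0,0],[0.006,0,0],[0.006,0,0],[0.006,0,0],[0.006,0,0],[0,0,0],[0,0,0]], rotation=[[0,0,0],[0,0,0],[0,0,0],[0,0,0],[0,0,0],[0,0,0],[0,0,0],[0,0,0],[0,0,0],[0,0,0],[0,0,0],[0,0,0]], jaw=[0.4,0.4,0.4,0.4,0.4,0.4,0.4,0.4,0.4,0.4,0.4,0.4])

```text
clock: 10.7
eef_pos: [0.5605, -0.2105, 0.0425]
orientation: [[0.989, -0.149, 0.001], [-0.149, -0.989, -0.0], [0.001, 0.0, -1.0]]
ft_force: [2.6, -0.7, 3.1]
finger_gap: 0.48
grasp_force: 25.0
```

Call:
play_rows(translation=[[0.005,0,0],[0.005,0,0],[0.005,0,0],[0.005,0,0],[0,0,0],[0,0,0]], rotation=[[0,0,0],[0,0,0],[0,0,0],[0,0,0],[0,0,0],[0,0,0]], jaw=[0.4,0.4,0.4,0.4,0.4,0.4])

```text
clock: 11.2
eef_pos: [0.5698, -0.2117, 0.0424]
orientation: [[0.989, -0.149, -0.0], [-0.149, -0.989, 0.0], [-0.0, -0.0, -1.0]]
ft_force: [-1.4, 1.7, 8.8]
finger_gap: 0.483
grasp_force: 25.0
```

Call:
play_rows(translation=[[0,0,-0.0006],[0.003,0,0],[0.003,0,0],[0.003,0,0],[0.003,0,0],[0,0,0],[0,0,0]], rotation=[[0,0,0],[0,0,0],[0,0,0],[0,0,0],[0,0,0],[0,0,0],[0,0,0]], jaw=[0.4,0.4,0.4,0.4,0.4,0.4,0.4])

```text
clock: 11.78
eef_pos: [0.5749, -0.2121, 0.0425]
orientation: [[0.989, -0.149, -0.002], [-0.149, -0.989, 0.001], [-0.002, -0.001, -1.0]]
ft_force: [-5.5, 6.0, 10.3]
finger_gap: 0.48
grasp_force: 25.0
```

A force of +6 N in y means contact with the right rail, so I shift about 1.4 mm in +y and ease off in z.

Call:
play_rows(translation=[[0,-0.0014,-0.0005],[0,-0.0014,-0.0005],[0,0,0],[0,0,0]], rotation=[[0,0,0],[0,0,0],[0,0,0],[0,0,0]], jaw=[0.4,0.4,0.4,0.4])

```text
clock: 12.12
eef_pos: [0.5757, -0.2112, 0.0426]
orientation: [[0.989, -0.149, -0.001], [-0.149, -0.989, 0.0], [-0.001, -0.0, -1.0]]
ft_force: [0.1, -0.3, -5.8]
finger_gap: 0.479
grasp_force: 25.0
```

Call:
play_rows(translation=[[0.003,0,0],[0.003,0,0],[0.003,0,0],[0,0,0],[0,0,0]], rotation=[[0,0,0],[0,0,0],[0,0,0],[0,0,0],[0,0,0]], jaw=[0.4,0.4,0.4,0.4,0.4])

```text
clock: 12.53
eef_pos: [0.5806, -0.212, 0.043]
orientation: [[0.989, -0.149, -0.0], [-0.149, -0.989, 0.0], [-0.0, -0.0, -1.0]]
ft_force: [0.4, 0.1, -6.2]
finger_gap: 0.479
grasp_force: 25.0
```

Call:
play_rows(translation=[[0.003,0,0],[0.003,0,0],[0.003,0,0],[0,0,0],[0,0,0]], rotation=[[0,0,0],[0,0,0],[0,0,0],[0,0,0],[0,0,0]], jaw=[0.4,0.4,0.4,0.4,0.4])

```text
clock: 12.95
eef_pos: [0.5847, -0.2125, 0.0427]
orientation: [[0.989, -0.149, -0.001], [-0.149, -0.989, 0.0], [-0.001, -0.0, -1.0]]
ft_force: [-0.1, 1.8, -10.5]
finger_gap: 0.48
grasp_force: 25.0
```

Call:
play_rows(translation=[[0,-0.0004,0.0008],[0.002,0,0],[0.002,0,0],[0,0,0],[0,0,0]], rotation=[[0,0,0],[0,0,0],[0,0,0],[0,0,0],[0,0,0]], jaw=[0.4,0.4,0.4,0.4,0.4])

```text
clock: 13.37
eef_pos: [0.5866, -0.2127, 0.0425]
orientation: [[0.989, -0.149, -0.001], [-0.149, -0.989, 0.0], [-0.001, -0.0, -1.0]]
ft_force: [-3.9, 0.5, -6.1]
finger_gap: 0.482
grasp_force: 25.0
```

Call:
play_rows(translation=[[0.002,0,0],[0.002,0,0],[0,0,0],[0,0,0]], rotation=[[0,0,0],[0,0,0],[0,0,0],[0,0,0]], jaw=[0.4,0.4,0.4,0.4])

```text
clock: 13.7
eef_pos: [0.5878, -0.2129, 0.0426]
orientation: [[0.989, -0.149, -0.003], [-0.149, -0.989, 0.0], [-0.003, -0.0, -1.0]]
ft_force: [-11.4, 2.0, -0.1]
finger_gap: 0.483
grasp_force: 25.0
```

Call:
play_rows(translation=[[0.002,0,0],[0.002,0,0],[0,0,0],[0,0,0]], rotation=[[0,0,0],[0,0,0],[0,0,0],[0,0,0]], jaw=[0.4,0.4,0.4,0.4], newtons=40)

```text
clock: 14.03
eef_pos: [0.5883, -0.213, 0.0426]
orientation: [[0.989, -0.148, -0.006], [-0.148, -0.989, 0.001], [-0.006, -0.0, -1.0]]
ft_force: [-23.4, 2.5, 11.5]
finger_gap: 0.483
grasp_force: 40.0
```

It resists 23 N with almost no travel, at the expected home position. Now I release, lift and look.

Call:
play_rows(translation=[[-0.003,0,0],[0,0,0],[0,0,0],[0,0,0],[0,0,0],[0,0,0],[0,0,0],[0,0,0]], rotation=[[0,0,0],[0,0,0],[0,0,0],[0,0,0],[0,0,0],[0,0,0],[0,0,0],[0,0,0]], jaw=[0.4,-1,-1,-1,-1,-1,-1,-1])

```text
clock: 14.7
eef_pos: [0.5896, -0.2132, 0.0427]
orientation: [[0.989, -0.15, 0.0], [-0.15, -0.989, -0.0], [0.0, 0.0, -1.0]]
ft_force: [1.1, -1.3, 0.1]
finger_gap: 0.959
grasp_force: 0.0
```

Call:
play_rows(translation=[[0,0,-0.03],[0,0,-0.06],[0,0,-0.06],[0,0,-0.06],[0,0,-0.06],[0,0,0],[-0.08,0,0],[-0.08,0,0],[-0.05,0,0],[0,0,0]], rotation=[[0,0,0],[0,0,0],[0,0,0],[0,0,0],[0,0,0],[0,0,0],[0,0,0],[0,0,0],[0,0,0],[0,0,0]], jaw=[-1,-1,-1,-1,-1,-1,-1,-1,-1,-1])

```text
clock: 15.53
eef_pos: [0.4812, -0.1963, 0.1776]
orientation: [[0.989, -0.15, -0.002], [-0.15, -0.989, 0.001], [-0.002, -0.001, -1.0]]
ft_force: [0.4, -0.9, 0.3]
finger_gap: 0.998
grasp_force: 0.0
```

Run:
```python
from h import *
plan(.510,-.2025,.10,-8.6)
y=np.radians(-8.6);R=np.array([[np.cos(y),-np.sin(y)],[np.sin(y),np.cos(y)]]);o=np.array([.5893,-.2145])
H=[]
for n,r in(("scene",(130,130,140,130)),("top",(300,135,90,110))):
    f=manip.grab_frame(n)
    im=cv2.resize(f[r[1]:r[1]+r[3],r[0]:r[0]+r[2],::-1],None,fx=4 if n=="scene" else 2.5,fy=4 if n=="scene" else 2.5,interpolation=cv2.INTER_CUBIC)
    if n=="scene":
      w=[list(o+R@p)+[.046] for p in((-.06,-.022),(-.06,.022))]
      print((proj(n,w)-r[:2]+.5)*4)
    H.append(cv2.copyMakeBorder(im,0,520-im.shape[0],0,0,cv2.BORDER_CONSTANT))
cv2.imwrite("pics/p2.png",np.hstack(H))
```

```text
clk 15.5333 pos [ 0.4812 -0.1963  0.1776] yaw -8.62 f [ 0.4 -0.9  0.3] gap 90.8 dist 0.08299607492511207
trans before rot [0.0591 0.0037 0.1551] after rot [0.0588 0.0037 0.1552] rot [-0.007  0.027 -0.005]
[[254.59935887 231.22919168]
 [298.1317956  268.98862564]]
```

View pics/p2.png

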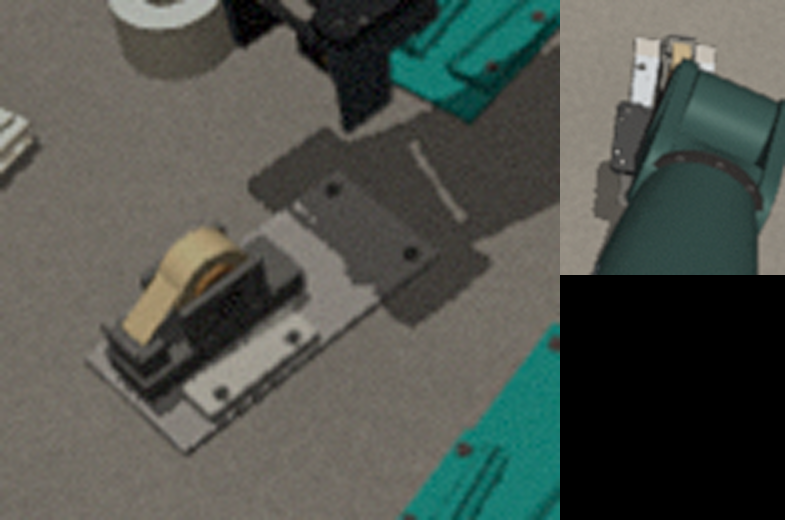

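The scene crop shows the dispenser seated between the rails, with its nose at about the plate's front edge. The back top edge is at about (255,238)–(303,270), where home was predicted. To be sure, I push on its back with shut fingers.

Call:
play_rows(translation=[[0,0,0.02],[0,0,0.03],[0,0,0.03],[0,0,0.03],[0,0,0.03],[0,0,0.03],[0,0,0.03],[0,0,0.03],[0,0,0.03],[0,0,0.02],[0,0,0.01],[0,0,0.001]], rotation=[[0,0,0],[0,0,0],[0,0,0],[0,0,0],[0,0,0],[0,0,0],[0,0,0],[0,0,0],[0,0,0],[0,0,0],[0,0,0],[0,0,0]], jaw=[1,1,1,1,1,1,1,1,1,1,1,1])

```text
clock: 16.63
eef_pos: [0.4855, -0.1973, 0.0309]
orientation: [[0.989, -0.149, -0.001], [-0.149, -0.989, 0.001], [-0.002, -0.0, -1.0]]
ft_force: [-0.9, -0.5, 0.2]
finger_gap: 0.152
grasp_force: 0.0
```

Call:
play_rows(translation=[[0,0,0],[0,0,0],[0.01,0,0],[0.01,0,0],[0.01,0,0],[0.01,0,0],[0.005,0,0],[0,0,0],[0,0,0]], rotation=[[0,0,0],[0,0,0],[0,0,0],[0,0,0],[0,0,0],[0,0,0],[0,0,0],[0,0,0],[0,0,0]], jaw=[1,1,1,1,1,1,1,1,1])

```text
clock: 17.38
eef_pos: [0.5079, -0.2008, 0.0321]
orientation: [[0.989, -0.149, -0.0], [-0.149, -0.989, 0.0], [-0.0, -0.0, -1.0]]
ft_force: [-0.2, 0.7, -0.3]
finger_gap: 0.003
grasp_force: 0.0
```

Call:
play_rows(translation=[[0.003,0,0],[0.003,0,0],[0.003,0,0],[0.002,0,0],[0,0,0],[0,0,0]], rotation=[[0,0,0],[0,0,0],[0,0,0],[0,0,0],[0,0,0],[0,0,0]], jaw=[1,1,1,1,1,1])

```text
clock: 17.88
eef_pos: [0.5113, -0.2012, 0.0317]
orientation: [[0.989, -0.149, -0.004], [-0.149, -0.989, 0.001], [-0.004, -0.001, -1.0]]
ft_force: [-11.8, -1.5, 8.4]
finger_gap: 0.005
grasp_force: 6.1
```

Call:
play_rows(translation=[[0.002,0,0],[0.002,0,0],[0,0,0],[0,0,0]], rotation=[[0,0,0],[0,0,0],[0,0,0],[0,0,0]], jaw=[1,1,1,1])

```text
clock: 18.22
eef_pos: [0.5114, -0.201, 0.0314]
orientation: [[0.989, -0.149, -0.008], [-0.149, -0.989, 0.002], [-0.008, -0.001, -1.0]]
ft_force: [-23.3, -0.9, 16.1]
finger_gap: 0.007
grasp_force: 11.6
```

It is firm at 23 N on its back, so I retreat clear and verify.

Call:
play_rows(translation=[[-0.01,0,0],[-0.03,0,0],[-0.04,0,-0.03],[0,0,-0.06],[0,0,-0.06],[0,0,-0.06],[0,0,-0.06],[0,0.06,0],[0,0.08,0],[0,0.08,0],[0,0.08,0],[0,0.08,0]], rotation=[[0,0,0],[0,0,0],[0,0,0],[0,0,0],[0,0,0],[0,0,0],[0,0,0],[0,0,0],[0,0,0],[0,0,0],[0,0,0],[0,0,0]], jaw=[1,1,1,1,1,1,1,1,1,1,1,1])

```text
clock: 19.22
eef_pos: [0.4468, -0.3857, 0.1674]
orientation: [[0.989, -0.149, 0.001], [-0.149, -0.989, -0.0], [0.001, 0.0, -1.0]]
ft_force: [0.5, 0.7, -0.5]
finger_gap: 0.004
grasp_force: 0.0
```

Call:
play_rows(translation=[[0,0.08,0],[0,0.08,0],[0,0.08,0],[0,0.08,0],[0,0.08,0],[0,0,0],[0,0,0]], rotation=[[0,0,0],[0,0,0],[0,0,0],[0,0,0],[0,0,0],[0,0,0],[0,0,0]], jaw=[1,1,1,1,1,1,1])

```text
clock: 19.8
eef_pos: [0.4167, -0.5832, 0.1667]
orientation: [[0.988, -0.152, 0.0], [-0.152, -0.988, -0.0], [0.0, 0.0, -1.0]]
ft_force: [0.4, 1.0, -0.5]
finger_gap: 0.005
grasp_force: 0.0
```

Run:
```python
from h import *
plan(.510,-.2025,.10,-8.6)
H=[]
for n,r in(("scene",(145,165,100,100)),("top",(310,142,60,100))):
    f=manip.grab_frame(n);k=6
    im=cv2.resize(f[r[1]:r[1]+r[3],r[0]:r[0]+r[2],::-1],None,fx=k if n=="scene" else 3,fy=k if n=="scene" else 3,interpolation=cv2.INTER_CUBIC)
    H.append(cv2.copyMakeBorder(im,0,600-im.shape[0],0,0,cv2.BORDER_CONSTANT))
    y=np.radians(-8.6);R=np.array([[np.cos(y),-np.sin(y)],[np.sin(y),np.cos(y)]]);o=np.array([.5893,-.2135])
    w=[list(o+R@p[:2])+[p[2]] for p in((-.06,-.022,.046),(-.06,.022,.046),(.07,-.052,.008),(.07,.052,.008),(.045,-.05,.022),(.032,-.022,.084),(.032,.022,.084),(-.032,-.022,.084))]
    print(n,((proj(n,w)-r[:2]+.5)*(k if n=="scene" else 3)).round().tolist())
cv2.imwrite("pics/p3.png",np.hstack(H))
```

```text
clk 19.8 pos [ 0.4167 -0.5832  0.1667] yaw -8.72 f [ 0.4  1.  -0.5] gap 0.5 dist 0.39759233069125044
trans before rot [ 0.0689 -0.7809  0.1333] after rot [ 0.0706 -0.7807  0.1334] rot [ 0.001 -0.002 -0.026]
scene [[294.0, 138.0], [359.0, 195.0], [31.0, 322.0], [180.0, 467.0], [73.0, 273.0], [107.0, 207.0], [174.0, 268.0], [229.0, 120.0]]
top [[122.0, 145.0], [81.0, 140.0], [157.0, 36.0], [62.0, 24.0], [155.0, 55.0], [137.0, 53.0], [95.0, 47.0], [131.0, 113.0]]
```

View pics/p3.png

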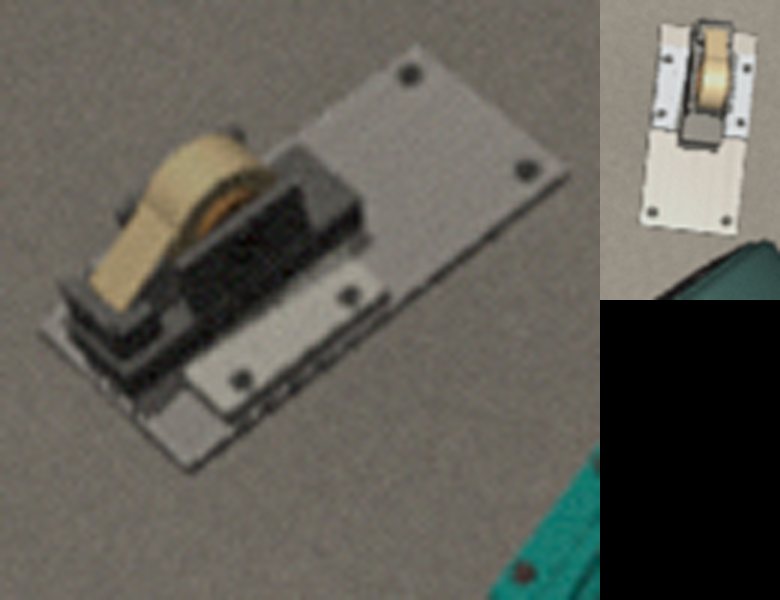

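The final crop shows the dispenser upright and centred between the rails. Its back edge is within about 1 mm of home (seen about (300,143)–(362,198), predicted (294,138)–(359,195)), and the plate's front corners show about 2 mm of margin past home. The arm is clear, so I hand in.

```bash
python3 -c "
from workcell import manip
print(manip.sign_off())"
```

```text
the job is handed in; nothing more can be done
None
```

The dispenser is wedged in the steel mount and released, with the arm clear. It held against a 23 N push and measured about 0–2 mm past home in the last picture. I handed the job in at about 20 s; no verdict came back.

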